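# Load the shaker cradles and hold the blue bottle pressed home

## Task

Load the shaker: stand the red-capped amber bottle in the cradle with the red ring and let go of it, and put the blue-capped one in the cradle with the blue ring. Finish by pressing the blue-capped bottle down, upright, until its sprung ring is fully home against its stop, and keep holding it down there when you finish, so that I can fasten its clip. Keep both bottles upright and leave everything else on the bench where it is.

Things in the scene. Friction and masses are not known exactly. Their poses are not given: they have to be found in the camera images.
- red_bottle: Small round amber glass reagent bottle with a red cap and white label, 43 mm diameter, 88 mm high overall, about 0.14 kg; origin at the centre of its underside, z up along the bottle. Straight-sided up to about 54 mm, then a shoulder and the cap.
- blue_bottle: Largest round amber glass reagent bottle, blue cap, white label, 54 mm diameter, 105 mm high overall, about 0.14 kg; origin at the centre of its underside, z up along the bottle. Straight-sided up to about 65 mm, then a shoulder and the 33 mm wide cap.
- cradle_red: Cradle with a red ring cup: grey foot 84 (x) x 124 (y) x 12 mm fixed to the bench; origin at the centre of its underside, z up. Two guide pillars with black tops, 58 mm high, on its y axis 51 mm either side of the centre. Between them the sprung red cup moves straight up and down on the centre line.
- cradle_blue: Cradle with a blue ring cup: grey foot 84 (x) x 124 (y) x 12 mm fixed to the bench; origin at the centre of its underside, z up. Two guide pillars with black tops, 58 mm high, on its y axis 51 mm either side of the centre. Between them the sprung blue cup moves straight up and down on the centre line.
- red_seat (a point): Centre of the red cup's inner floor, where the underside of the red-capped bottle belongs; moves with the cup. At rest 44 mm above the bench, the cup's rim 64 mm; pressed home both 20 mm lower. Cup: bore 49 mm, 20 mm deep, the last 8 mm flaring by 5 mm as a lead-in; 69 mm outside diameter at the rim.
- blue_seat (a point): Centre of the blue cup's inner floor, where the underside of the blue-capped bottle belongs; moves with the cup. At rest 44 mm above the bench, the cup's rim 64 mm; pressed home both 20 mm lower. Cup: bore 60 mm, 20 mm deep, the last 8 mm flaring by 5 mm as a lead-in; 80 mm outside diameter at the rim.
- red_ring (a joint): Travel of the red ring cup in m: 0 at rest (up), 0.020 pressed home against its stop. It springs back when let go. About 5 N to start moving, about 12 N at the stop; the bottle's own weight does not move it.
- blue_ring (a joint): Travel of the blue ring cup in m: 0 at rest (up), 0.020 pressed home against its stop. It springs back when let go. About 5 N to start moving, about 12 N at the stop; the bottle's own weight does not move it.
- black_bottle: Amber reagent bottle with a black cap, 48 mm diameter, 95 mm high; belongs to no cradle, a bystander. Origin at the centre of its underside.
- jar_3: Sample jar with red lid, 63 mm diameter, 72 mm high, bystander; origin under its centre.
- jar_4: Sample jar with red lid, 63 mm diameter, 72 mm high, bystander; origin under its centre.
- jar_5: Sample jar with red lid, 63 mm diameter, 72 mm high, bystander; origin under its centre.
- book: Purple notebook lying flat, 210 x 152 x 14 mm, bystander; origin under its centre.
Mind the look-alikes: they are no part of the job. What is shaped like the blue_bottle but purple or yellow is not meant.

How it is judged:
By the outcome, as a careful person would: the job done as asked, in the order asked, and still so for the second after the job is handed in, while the arm keeps its last pose, push and grip.
It also fails if it takes over 54 s, if anything falls off the work surface, if the arm or the gripper's body presses on something with over 40 N, if the wrist force passes 120 N, or if a joint passes its speed limit or range.

## Robot

A 6-joint arm with a two-finger parallel gripper is mounted at the origin on a cart in front of the work surface, level with it; the furniture and walls round the work are solid. World frame = base frame: x ahead of the robot, y to its left, z up, the work surface at z = 0. Lengths are in m, angles in rad, forces in N, time in s.
With the tool pointing down it reaches from about 0.35 to 0.925 m from the base axis. Payload 6.4 kg.
Tool frame: the origin (TCP) lies on the centre line of the jaws, within the pads' length; the fingertips stand 17 mm ahead of it and the grasp point (between the pads) lies 2 mm behind it; z points along the fingers, y is the line along which they close (so a half turn about z gives the same grasp; the last joint's range is limited). The gripper opens to 85 mm and grips with 20 to 120 N. Pads are 22 mm wide; open, the fingers measure 114 mm over their backs; the gripper's body (76 mm by 85 mm) begins 54 mm behind the grasp point. The pads swing forward as they close: fully open they stand 13 mm farther back than shut.
Start: joints at [1.145, 0.245, 1.558, -0, 1.339, -0.174], TCP at [0.162, 0.63, 0.248] pointing down, gripper open.
Joint ranges: [-3.13, 3.13], [-1.02, 2.26], [0.13, 2.54], [-0.95, 4.09], [0.21, 2.88], [-2.74, 2.74]. Speed limits (rad/s): [2.57, 2.57, 3.14, 3.14, 3.14, 3.14].

## Interface

Orientations are given as a unit quaternion [x, y, z, w].
In Python, from bench import readout, optics, finish_job, spot_in gives the robot as it stands. The module is installed in compiled form; this text tells all that it offers.
- The arm moves only by the tool send_rows, never from a script. Its argument "commands" is a list of rows, each a list of 3 entries, a list of its own where there are three numbers: the shift along the tool's x, y, z in mm, then the turn about the tool's z in rad, then the closure in counts, from 0 (fully open) to 255 (shut). A call has exactly 10 rows; each row is the pose to reach, as a shift and turn from the pose commanded when the call began, along the tool's axes at that moment; what a row does not reach only later rows make up. A row lasts 1/10 s, in which the tool goes at most 50 mm and 8.59 degrees, less where a joint would pass 70% of its speed; a pose out of reach is approached as far as the arm can. A call with a gripper value outside its range is refused whole. The fingers move at their own pace and stop on an object; "force" is the grip in N (left out, the last holds). Time passes only in rows, so rows that repeat a pose let the fingers close, or fill a call up. It gives the time, the measured TCP pose, the force, the opening and the grip force at its end, in the units of the state.
- readout.get_state(): the state, without advancing time (a new reading comes with each control period).
- optics.capture(name): name is "scene" or "top"; returns the picture (400x640x3 uint8, red, green, blue); there is no depth.
- optics.camera_model(name): a dict with "K" (3x3 intrinsics, pixels), "k1" (the pictures are not rectified: a ray, as slopes to the right and down, at radius r is drawn at 1 + k1 r^2 times it, then the intrinsics apply), "R" (3x3) and "t" (3): a world point X has camera coordinates R X + t. Camera axes: x right, y down, z forward; pixel columns grow to the right and rows downward; lengths in m; the calibration is good to about 2 mm. A picture is of the moment at which its call begins. camera_model takes no time and is no camera call.
- finish_job(): hands the job in; it is judged then, once.
Trained networks look in the newest picture that a camera, given by its name, has taken for a name from the list of things; names that differ only in an ending like _2 or _b are one class to them, and where a whole thing is asked for, a point or a joint stands for the part that bears it (a point fixed in the world has none). Each returns a list of dicts, best first, with "confidence" (0 to 1); they miss things now and then, are a little off and sometimes report something else, mostly with a low value. They report only what shows in the picture. A call takes as long as a camera call. They do not tell look-alikes from the thing itself.
- spot_in(query, camera): "point" ([x, y, z] in m, in the coordinates of the camera as it stood for that picture, good to about 4 mm: the middle of the surface that is visible of it).
The state is a dict: "time_s": time; "joint_positions": joint angles; "dq": joint speeds; "effort": joint torques, N m; "position": TCP position; "eef_rot": TCP orientation; "contact_force": force on the tool from outside, world axes, zero at the start; "torque": the same for the moment, N m; "gripper_width": opening from 0.0 (shut) to 1.0 (fully open); "grip_force": force on a finger pad.
Only numpy, scipy, OpenCV 4.12 (cv2) and the standard library are available. Lean on these libraries where they do the work, as an engineer would, in place of code of your own. Each camera call takes 0.05 s, during which the arm holds its last target. There are 200 camera calls.

## Working session

There is one attempt and no reset: what is moved stays moved. The work goes in short steps, Python scripts to look and compute and a tool call to move; the robot and the scene stay as the last step left them, time stands still between calls to the robot, and variables do not carry over. Pictures are saved under pics/ and viewed, at most 10 in all, crops included, and the job is handed in when it is done.

Besides the shell and the picture viewer there is one more tool, called as a command line: name --argument value ..., lists and objects as JSON in quotes. send_rows: Moves the arm, as the interface text tells. Its arguments: {"type":"object","properties":{"commands":{"type":"array"},"force":{"type":"number"}},"required":["commands"]}

```bash
mkdir -p pics
cat > h.py <<'E'
import numpy as np, cv2
from bench import readout, optics, finish_job, spot_in
def cam(n): 
    m=optics.camera_model(n); return np.array(m["K"]),m["k1"],np.array(m["R"]),np.array(m["t"])
def proj(n,X):
    K,k,R,t=cam(n); c=R@np.array(X)+t; s=c[:2]/c[2]; s=s*(1+k*(s@s)); return (K@[s[0],s[1],1])[:2]
def ray(n,uv,z):
    K,k,R,t=cam(n); d=(np.linalg.inv(K)@[uv[0],uv[1],1])[:2]; s=d.copy()
    for _ in range(20): s=d/(1+k*(s@s))
    o=-R.T@t; v=R.T@np.array([s[0],s[1],1]); return o+v*(z-o[2])/v[2]
def world(n,p):
    K,k,R,t=cam(n); return R.T@(np.array(p)-t)
def snap(n,f):
    im=optics.capture(n); cv2.imwrite(f"pics/{f}.png",im[:,:,::-1]); return im
E
python3 - <<'E'
from h import *
print({k:np.round(v,3) if not isinstance(v,float) else v for k,v in readout.get_state().items()})
for n in("scene","top"):
    snap(n,n+"1"); K,k,R,t=cam(n); print(n,-R.T@t,R[2],k,K[0,0])
    for q in("red_bottle","blue_bottle","cradle_red","cradle_blue","red_seat","blue_seat","black_bottle","jar_3","book"):
        for d in spot_in(q,n): print(q,round(d["confidence"],2),world(n,d["point"]).round(3),proj(n,world(n,d["point"])).round(0))
E
```

```text
{'time_s': 0.0, 'joint_positions': array([ 1.145,  0.246,  1.559,  0.   ,  1.339, -0.174]), 'dq': array([-0.002,  0.001,  0.002, -0.002,  0.003,  0.   ]), 'effort': array([ 2.0000e-03, -4.2950e+01, -3.2614e+01, -0.0000e+00,  5.0000e-03,
       -0.0000e+00]), 'position': array([0.162, 0.629, 0.247]), 'eef_rot': array([ 0.126,  0.992, -0.001, -0.   ]), 'contact_force': array([-0.137,  0.425, -0.061]), 'torque': array([-0.051,  0.006, -0.015]), 'grip_force': 0.0, 'gripper_width': 1.0013243919158106}
scene [-0.19360878 -0.7201153   0.70050548] [ 0.59331007  0.60671135 -0.52904112] -0.033677636223617295 367.3446716907629
red_bottle 0.86 [ 0.418 -0.036  0.049] [303. 219.]
blue_bottle 0.87 [0.4   0.216 0.071] [249. 185.]
blue_bottle 0.75 [0.373 0.109 0.061] [262. 203.]
blue_bottle 0.6 [0.474 0.133 0.057] [282. 190.]
blue_bottle 0.23 [ 0.642 -0.194  0.025] [389. 217.]
cradle_red 0.65 [0.615 0.16  0.018] [307. 183.]
cradle_blue 0.94 [ 0.644 -0.196  0.03 ] [390. 216.]
red_seat 0.51 [0.622 0.168 0.051] [307. 174.]
blue_seat 0.81 [ 0.655 -0.187  0.048] [390. 209.]
black_bottle 0.8 [ 0.423 -0.234
[... 328 characters left out ...]
705890235 362.2783141675938
red_bottle 0.62 [ 0.427 -0.02   0.069] [338. 234.]
blue_bottle 0.62 [0.404 0.22  0.078] [258. 235.]
blue_bottle 0.58 [0.477 0.144 0.079] [286. 213.]
cradle_red 0.89 [0.616 0.169 0.01 ] [285. 176.]
cradle_blue 0.87 [ 0.639 -0.188  0.043] [394. 175.]
cradle_blue 0.29 [0.618 0.171 0.015] [285. 175.]
cradle_blue 0.29 [ 0.657 -0.19   0.043] [395. 169.]
red_seat 0.97 [0.627 0.178 0.045] [282. 169.]
blue_seat 0.93 [ 0.653 -0.195  0.044] [396. 171.]
black_bottle 0.52 [ 0.427 -0.217  0.073] [403. 239.]
jar_3 0.88 [0.648 0.333 0.07 ] [234. 157.]
jar_3 0.72 [0.658 0.406 0.072] [211. 152.]
jar_3 0.61 [0.515 0.346 0.072] [223. 196.]
book 0.91 [ 0.59  -0.408  0.01 ] [459. 197.]
```

Run:
```python
import cv2,numpy as np
a=cv2.imread("pics/top1.png")[120:280,180:480]; b=cv2.imread("pics/scene1.png")[130:290,210:510]
f=lambda i:cv2.resize(i,None,fx=2.6,fy=1.85*1.0,interpolation=3)
f=lambda i:cv2.resize(i,(562,300),interpolation=cv2.INTER_CUBIC)
cv2.imwrite("pics/c1.png",np.vstack([f(a),f(b)]))
cv2.imwrite("pics/c2.png",cv2.resize(cv2.imread("pics/top1.png")[130:260,200:440],(800,433),interpolation=cv2.INTER_CUBIC))
```

```text
(no output)
```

View pics/c1.png

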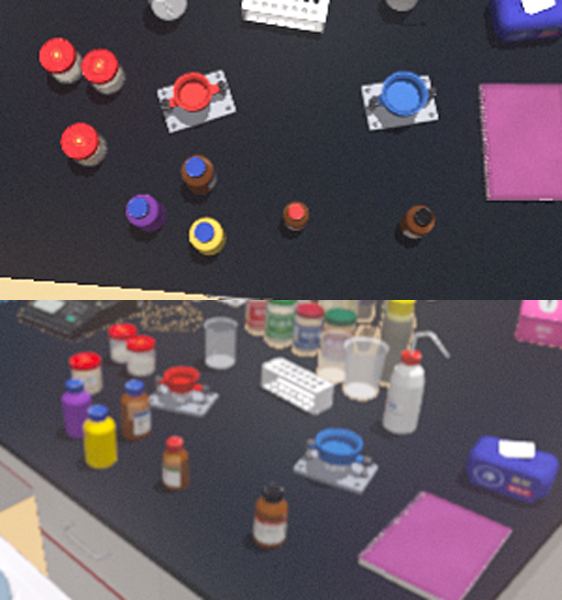

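View pics/c2.png

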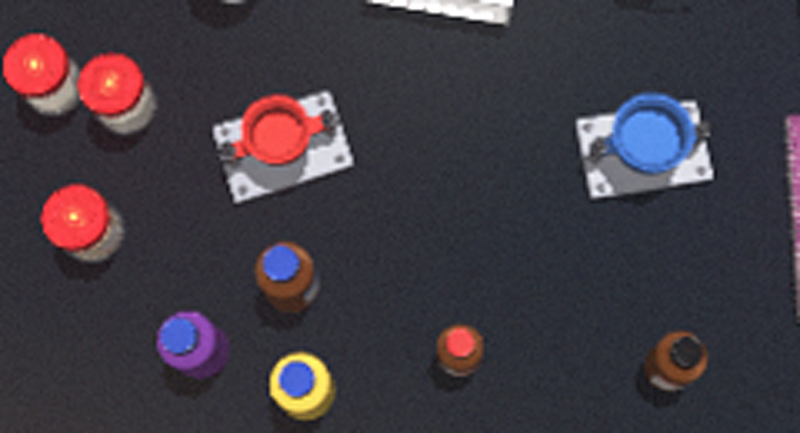

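View pics/scene1.png

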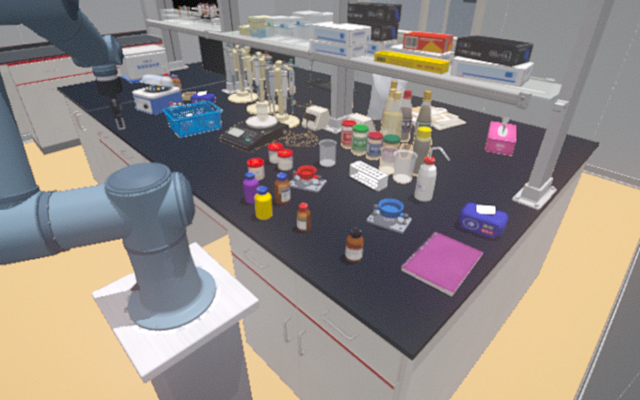

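The blue-capped candidates in the top picture are purple (258,235), yellow (~290,246) and amber (286,213). The amber one fits the description, and the enlarged crop confirms it. The only red-capped amber bottle is at (338,234), the black-capped one is at (403,239), and the red lids at the left are jars.

```bash
cat > meas.py <<'E'
from h import *
from scipy.optimize import least_squares
def hull(n,x,y,r,z0,z1):
    a=np.linspace(0,2*np.pi,40); P=np.array([proj(n,[x+r*np.cos(t),y+r*np.sin(t),z]) for z in(z0,z1) for t in a],np.float32)
    m=cv2.moments(cv2.convexHull(P)); return np.array([m['m10'],m['m01']])/m['m00'],m['m00']
def mask(im,col,uv,w):
    h=cv2.cvtColor(im,cv2.COLOR_RGB2HSV).astype(int); H,S,V=h[...,0],h[...,1],h[...,2]
    if col=='red': m=((H<5)|(H>172))&(S>150)&(V>110)
    else: m=(abs(H-112)<14)&(S>110)&(V>90)
    o=np.zeros_like(m); u,v=map(int,uv); o[v-w:v+w+1,u-w:u+w+1]=m[v-w:v+w+1,u-w:u+w+1]
    k,l,s,c=cv2.connectedComponentsWithStats(o.astype(np.uint8)); i=1+np.argmax(s[1:,4]); return c[i],s[i]
def locate(n,im,col,X,r,z0,z1,w=14):
    c,s=mask(im,col,proj(n,X),w)
    q=least_squares(lambda p:hull(n,p[0],p[1],r,z0,z1)[0]-c,X[:2],diff_step=1e-4).x
    return q,s[4],hull(n,*q,r,z0,z1)[1]
E
python3 - <<'E'
from meas import *
for n in("scene","top"):
    im=cv2.imread(f"pics/{n}1.png")[:,:,::-1].copy()
    for nm,col,X,r,z0,z1,w in(("redb","red",(.43,-.03,.08),.0125,.070,.088,7),("blueb","blue",(.48,.14,.095),.0165,.085,.105,8),
       ("redcup","red",(.63,.17,.055),.0345,.044,.064,17),("bluecup","blue",(.655,-.192,.055),.04,.044,.064,18)):
        q,a,b=locate(n,im,col,X,r,z0,z1,w); print(n,nm,q.round(4),a,round(b))
for nm,cs in(("red",[(213,125),(330,92),(353,160),(235,202)]),("blue",[(577,118),(697,101),(713,180),(590,198)])):
    P=np.array([ray("top",(u/800*240+200-.35,v/433*130+130-.35),.012) for u,v in cs]); d=np.linalg.norm(P-np.roll(P,-1,0),axis=1)
    e=P[0]-P[1]+P[3]-P[2]; print(nm,P.mean(0).round(4),d.round(3),"yaxis deg",np.degrees(np.arctan2(e[1],e[0])))
E
```

```text
scene redb [ 0.4318 -0.0162] 46 69
scene blueb [0.495 0.156] 58 84Traceback (most recent call last):
  File "<stdin>", line 6, in <module>
  File "meas.py", line 14, in locate
    q=least_squares(lambda p:hull(n,p[0],p[1],r,z0,z1)[0]-c,X[:2],diff_step=1e-4).x
      ~~~~~~~~~~~~~^^^^^^^^^^^^^^^^^^^^^^^^^^^^^^^^^^^^^^^^^^^^^^^^^^^^^^^^^^^^^^
    return func(*args, **kwargs)
    result = trf(vector_fun.fun, vector_fun.jac, x0, f0, J0, lb, ub, ftol, xtol,
                 gtol, max_nfev, x_scale, loss_function, tr_solver,
                 tr_options.copy(), verbose, callback=callback_wrapped)
    return trf_no_bounds(
        fun, jac, x0, f0, J0, ftol, xtol, gtol, max_nfev, x_scale,
        loss_function, tr_solver, tr_options, verbose, callback=callback)
    f_new = fun(x_new)
    self._update_fun()
    ~~~~~~~~~~~~~~~~^^
    self.f = self.fun_wrapped(xp_copy(self.x))
             ~~~~~~~~~~~~~~~~^^^^^^^^^^^^^^^^^
    return np.atleast_1d(self.fun(x))
                         ~~~~~~~~^^^
    return self.f(x, *self.args, **self.kwargs)
           ~~~~~~^^^^^^^^^^^^^^^^^^^^^^^^^^^^^^
  File "meas.py", line 14, in <lambda>
    q=least_squares(lambda p:hull(n,p[0],p[1],r,z0,z1)[0]-c,X[:2],diff_step=1e-4).x
                             ~~~~^^^^^^^^^^^^^^^^^^^^^
  File "meas.py", line 4, in hull
    a=np.linspace(0,2*np.pi,40); P=np.array([proj(n,[x+r*np.cos(t),y+r*np.sin(t),z]) for z in(z0,z1) for t in a],np.float32)
                                             ~~~~^^^^^^^^^^^^^^^^^^^^^^^^^^^^^^^^^^^
  File "h.py", line 6, in proj
    K,k,R,t=cam(n); c=R@np.array(X)+t; s=c[:2]/c[2]; s=s*(1+k*(s@s)); return (K@[s[0],s[1],1])[:2]
            ~~~^^^
  File "h.py", line 4, in cam
    m=optics.camera_model(n); return np.array(m["K"]),m["k1"],np.array(m["R"]),np.array(m["t"])
ValueError: time passes only in moves, steps and waits
```

```bash
sed -i 's/^def cam/from functools import lru_cache\n@lru_cache\ndef cam/' h.py
cat > m1.py <<'E'
from meas import *
for n in("scene","top"):
    im=cv2.imread(f"pics/{n}1.png")[:,:,::-1].copy()
    for nm,col,X,r,z0,z1,w in(("redb","red",(.43,-.02,.08),.0125,.070,.088,7),("blueb","blue",(.485,.15,.095),.0165,.085,.105,8),
       ("redcup","red",(.63,.17,.055),.0345,.044,.064,17),("bluecup","blue",(.655,-.192,.055),.04,.044,.064,18)):
        q,a,b=locate(n,im,col,X,r,z0,z1,w); print(n,nm,q.round(4),a,round(b))
for nm,cs in(("red",[(213,125),(330,92),(353,160),(235,202)]),("blue",[(577,118),(697,101),(713,180),(590,198)])):
    P=np.array([ray("top",(u/800*240+200-.35,v/433*130+130-.35),.012) for u,v in cs]); d=np.linalg.norm(P-np.roll(P,-1,0),axis=1)
    e=P[0]-P[1]+P[3]-P[2]; print(nm,P.mean(0).round(4),d.round(3),"yaxis deg",np.degrees(np.arctan2(e[1],e[0])))
E
python3 m1.py
```

```text
scene redb [ 0.4318 -0.0162] 46 69
scene blueb [0.495 0.156] 58 84
scene redcup [0.6295 0.1757] 211 213
scene bluecup [ 0.6576 -0.1866] 409 405
top redb [ 0.4295 -0.0192] 55 60
top blueb [0.4866 0.1491] 85 108
top redcup [0.626  0.1741] 354 384
top bluecup [ 0.6532 -0.1887] 470 514
red [0.6251 0.1728 0.012 ] [0.122 0.076 0.124 0.084] yaxis deg 113.34989201098942
blue [ 0.65   -0.1889  0.012 ] [0.123 0.084 0.124 0.084] yaxis deg 103.1990915265812
```

send_rows --commands '[[[-421,-560,0],0,0],[[-421,-560,0],0,0],[[-421,-560,0],0,0],[[-421,-560,0],0,0],[[-421,-560,0],0,0],[[-421,-560,0],0,0],[[-421,-560,0],0,0],[[-421,-560,0],0,0],[[-421,-560,0],0,0],[[-421,-560,0],0,0]]' --force 60

```text
time_s: 2.0
position: [0.3537, 0.1658, 0.2487]
eef_rot: [0.125, 0.992, 0.0, 0.001]
contact_force: [0.6, 0.1, 0.0]
gripper_width: 1.003
grip_force: 0.0
```

```bash
cat > g.py <<'E'
import sys; from h import *
from scipy.spatial.transform import Rotation as Ro
s=readout.get_state(); R=Ro.from_quat(s["eef_rot"]).as_matrix(); p=np.array(s["position"])
print("t",s["time_s"],"p",p.round(4),"q",np.round(s["joint_positions"],2),"F",np.round(s["contact_force"],1),"w",round(s["gripper_width"],3),s["grip_force"])
print("ytool deg",np.degrees(np.arctan2(R[1,1],R[0,1])).round(1),"tilt",R[:,2].round(4))
if len(sys.argv)>3: print("shift mm",(1e3*R.T@(np.array(list(map(float,sys.argv[1:4])))-p)).round(1))
E
python3 g.py .4295 -.019 .13
```

```text
t 2.0 p [0.3537 0.1658 0.2487] q [ 0.15 -0.43  2.18  0.    1.38 -1.17] F [0.6 0.1 0. ] w 1.003 0.0
ytool deg 75.6 tilt [ 1.6e-03  3.0e-04 -1.0e+00]
shift mm [-119.2 -160.2  118.8]
```

send_rows --commands '[[[-119,-160,40],0,0],[[-119,-160,40],0,0],[[-119,-160,40],0,0],[[-119,-160,40],0,0],[[-119,-160,40],0,0],[[-119,-160,80],0,0],[[-119,-160,118],0,0],[[-119,-160,118],0,0],[[-119,-160,118],0,0],[[-119,-160,118],0,0]]'

```text
time_s: 3.0
position: [0.4303, -0.0171, 0.1326]
eef_rot: [0.125, 0.992, -0.0, 0.002]
contact_force: [0.4, 0.1, -0.2]
gripper_width: 0.998
grip_force: 0.0
```

```bash
python3 g.py .4295 -.019 .042
```

```text
t 3.0 p [ 0.4303 -0.0171  0.1326] q [-0.3  -0.15  2.19  0.    1.09 -1.62] F [ 0.4  0.1 -0.2] w 0.998 0.0
ytool deg 75.6 tilt [ 0.0039 -0.0012 -1.    ]
shift mm [ 0.6 -2.1 90.6]
```

send_rows --commands '[[[0,-1,20],0,0],[[0,-1,40],0,0],[[0,-1,60],0,0],[[0,-1,75],0,0],[[0,-1,90],0,0],[[0,-1,90],0,0],[[0,-1,90],0,0],[[0,-1,90],0,120],[[0,-1,90],0,255],[[0,-1,90],0,255]]'

```text
time_s: 4.0
position: [0.429, -0.0181, 0.0411]
eef_rot: [0.125, 0.992, -0.0, 0.001]
contact_force: [-1.6, -5.7, 1.4]
gripper_width: 0.514
grip_force: 1.6
```

```bash
python3 g.py .4295 -.019 .042; python3 -c "
from h import *
a=snap('scene','s2')[170:260,250:370]; b=snap('top','t2')[180:270,280:400]
cv2.imwrite('pics/c3.png',cv2.resize(np.hstack([a,b])[:,:,::-1],(800,300),interpolation=cv2.INTER_CUBIC))"
```

```text
t 4.0 p [ 0.429  -0.0181  0.0411] q [-0.31  0.05  2.22 -0.    0.88 -1.63] F [-1.6 -5.7  1.4] w 0.514 1.5920575015661598
ytool deg 75.6 tilt [ 1.4e-03 -6.0e-04 -1.0e+00]
shift mm [-0.7 -0.7 -0.9]
```

View pics/c3.png

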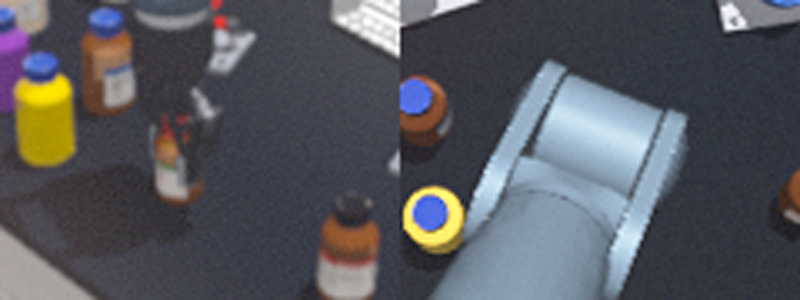

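The red bottle stands between the fingers (about x 175, y 165 in the crop), and the opening of 43.7 mm matches its diameter. Next I hold the grip and lift.

send_rows --commands '[[[0,0,0],0,255],[[0,0,0],0,255],[[0,0,0],0,255],[[0,0,-10],0,255],[[0,0,-30],0,255],[[0,0,-55],0,255],[[0,0,-80],0,255],[[0,0,-105],0,255],[[0,0,-125],0,255],[[0,0,-125],0,255]]'

```text
time_s: 5.1
position: [0.4303, -0.0184, 0.1685]
eef_rot: [0.125, 0.992, -0.001, 0.003]
contact_force: [0.8, -0.2, -1.5]
gripper_width: 0.477
grip_force: 60.9
```

```bash
python3 g.py .626 .174 .160
```

```text
t 5.1 p [ 0.4303 -0.0184  0.1685] q [-0.31 -0.21  2.17  0.    1.17 -1.63] F [ 0.8 -0.2 -1.5] w 0.477 60.9031186834909
ytool deg 75.6 tilt [ 0.0065 -0.002  -1.    ]
shift mm [-141.6  235.1    9.4]
```

send_rows --commands '[[[-10,17,0],0,255],[[-30,50,0],0,255],[[-52,86,0],0,255],[[-74,122,0],0,255],[[-96,158,0],0,255],[[-116,192,0],0,255],[[-131,218,0],0,255],[[-141,235,0],0,255],[[-141,235,0],0,255],[[-141,235,0],0,255]]'

```text
time_s: 6.1
position: [0.6225, 0.1743, 0.1635]
eef_rot: [0.125, 0.992, -0.0, -0.001]
contact_force: [-0.1, -0.1, -2.1]
gripper_width: 0.479
grip_force: 61.1
```

```bash
python3 g.py .626 .174 .120;  python3 -c "
from meas import *
a=snap('scene','s3'); b=snap('top','t3')
p=np.array(readout.get_state()['position'])
for n,im in(('scene',a),('top',b)):
  try: print(n,locate(n,im,'red',p+[0,0,.038],.0125,p[2]+.028,p[2]+.046,8))
  except Exception as e: print(n,e)
  for d in spot_in('red_bottle',n): print(d['confidence'],world(n,d['point']).round(3))
print(proj('scene',p),proj('top',p))
a=a[110:230,250:410]; b=b[110:230,210:370]
cv2.imwrite('pics/c4.png',cv2.resize(np.hstack([a,b])[:,:,::-1],(800,300),interpolation=cv2.INTER_CUBIC))"
```

```text
t 6.1 p [0.6225 0.1743 0.1635] q [ 0.1   0.32  1.63 -0.    1.2  -1.22] F [-0.1 -0.1 -2.1] w 0.479 61.137803656747565
ytool deg 75.6 tilt [-3.e-03 -6.e-04 -1.e+00]
shift mm [-3.6  0.6 43.5]
scene attempt to get argmax of an empty sequence
0.69 [ 0.655 -0.187  0.05 ]
0.49 [0.608 0.162 0.152]
top attempt to get argmax of an empty sequence
[305.04912636 145.13275637] [277.65007307 157.97775691]
```

View pics/c4.png

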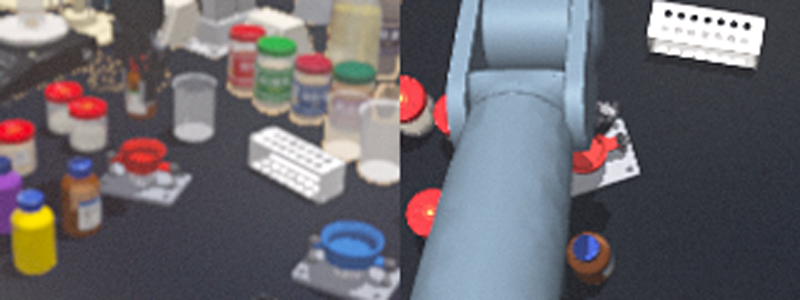

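The bottle hangs upright over the red cup (bottle at scene px 306,147, cup at 306,172). Next I go down into the lead-in and watch the force.

send_rows --commands '[[[-3,0,10],0,255],[[-3,0,22],0,255],[[-3,0,34],0,255],[[-3,0,44],0,255],[[-3,0,52],0,255],[[-3,0,58],0,255],[[-3,0,62],0,255],[[-3,0,66],0,255],[[-3,0,66],0,255],[[-3,0,66],0,255]]'

```text
time_s: 7.3
position: [0.6267, 0.1738, 0.0996]
eef_rot: [0.126, 0.992, 0.0, 0.0]
contact_force: [-0.2, 0.1, -0.7]
gripper_width: 0.48
grip_force: 61.1
```

```bash
python3 g.py .6255 .174 .085
```

```text
t 7.3 p [0.6267 0.1738 0.0996] q [ 0.1   0.41  1.64  0.    1.09 -1.22] F [-0.2  0.1 -0.7] w 0.48 61.11731597338803
ytool deg 75.6 tilt [ 5.e-04  0.e+00 -1.e+00]
shift mm [ 1.2 -0.1 14.6]
```

send_rows --commands '[[[0,0,2],0,255],[[0,0,4],0,255],[[0,0,6],0,255],[[0,0,8],0,255],[[0,0,8],0,255],[[0,0,8],0,255],[[0,0,8],0,255],[[0,0,8],0,255],[[0,0,8],0,255],[[0,0,8],0,255]]'

```text
time_s: 8.3
position: [0.6258, 0.1738, 0.0907]
eef_rot: [0.126, 0.992, -0.0, -0.001]
contact_force: [-4.8, 1.7, -2.9]
gripper_width: 0.478
grip_force: 60.9
```

```bash
python3 g.py .6255 .174 .085; python3 -c "
from h import *
a=snap('scene','s4')[130:210,260:360]
cv2.imwrite('pics/c5.png',cv2.resize(a[:,:,::-1],(700,560),interpolation=cv2.INTER_CUBIC))"
```

```text
t 8.3 p [0.6258 0.1738 0.0907] q [ 0.1   0.42  1.65  0.    1.08 -1.22] F [-4.8  1.7 -2.9] w 0.478 60.92132977209985
ytool deg 75.6 tilt [-1.7e-03  1.0e-04 -1.0e+00]
shift mm [0.4 0.1 5.7]
```

View pics/c5.png

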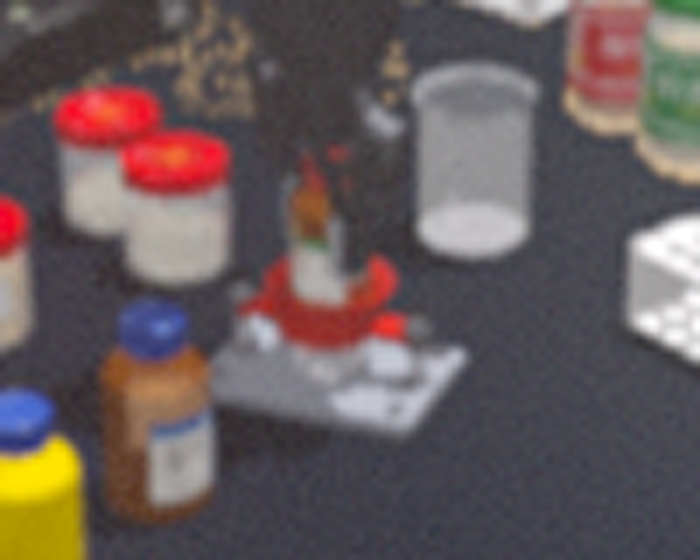

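The bottle is in the red cup (around px 320,270 in the crop), with a light sideways force towards −x. I shift 2 mm to relieve it, lower the bottle to the floor and release.

send_rows --commands '[[[2,0,0],0,255],[[2,0,1],0,255],[[2,0,2],0,255],[[2,0,3],0,255],[[2,0,4],0,255],[[2,0,5],0,255],[[2,0,5],0,255],[[2,0,5],0,255],[[2,0,5],0,255],[[2,0,5],0,255]]'

```text
time_s: 9.35
position: [0.6247, 0.1742, 0.0864]
eef_rot: [0.126, 0.992, 0.0, 0.0]
contact_force: [-0.1, 0.1, -1.5]
gripper_width: 0.475
grip_force: 61.1
```

```bash
python3 g.py .6255 .174 .085
```

```text
t 9.35 p [0.6247 0.1742 0.0864] q [ 0.1   0.42  1.65 -0.    1.07 -1.22] F [-0.1  0.1 -1.5] w 0.475 61.134918871102855
ytool deg 75.6 tilt [ 3.e-04 -0.e+00 -1.e+00]
shift mm [-0.8 -0.   1.4]
```

send_rows --commands '[[[0,0,1],0,255],[[0,0,2],0,255],[[0,0,2],0,255],[[0,0,2],0,90],[[0,0,2],0,60],[[0,0,2],0,60],[[0,0,2],0,60],[[0,0,2],0,60],[[0,0,2],0,60],[[0,0,2],0,60]]'

```text
time_s: 10.35
position: [0.6246, 0.1742, 0.0843]
eef_rot: [0.126, 0.992, -0.0, -0.0]
contact_force: [1.3, -1.1, 0.0]
gripper_width: 0.767
grip_force: 0.0
```

send_rows --commands '[[[0,0,-10],0,60],[[0,0,-25],0,60],[[0,0,-45],0,60],[[0,0,-70],0,60],[[0,0,-100],0,30],[[0,0,-120],0,0],[[0,0,-120],0,0],[[0,0,-120],0,0],[[0,0,-120],0,0],[[0,0,-120],0,0]]'

```text
time_s: 11.35
position: [0.6237, 0.1741, 0.2025]
eef_rot: [0.126, 0.992, -0.0, -0.001]
contact_force: [0.3, -0.6, -0.7]
gripper_width: 1.002
grip_force: 0.0
```

```bash
python3 g.py .485 .149 .14
cat > m2.py <<'E'
from meas import *
a=snap('scene','s5'); b=snap('top','t5')
for n,im in(('scene',a),('top',b)):
    for nm,col,X,r,z0,z1,w in(("redb","red",(.626,.174,.125),.0125,.114,.132,6),("blueb","blue",(.485,.15,.095),.0165,.085,.105,8),("cup","red",(.626,.174,.06),.0345,.044,.064,15)):
        try: print(n,nm,locate(n,im,col,X,r,z0,z1,w))
        except Exception as e: print(n,nm,e)
    for d in spot_in('blue_bottle',n)+spot_in('red_bottle',n): print(d['confidence'],world(n,d['point']).round(3))
cv2.imwrite('pics/c6.png',cv2.resize(np.hstack([a[110:230,240:360],b[110:230,220:340]])[:,:,::-1],(800,400),interpolation=cv2.INTER_CUBIC))
E
python3 m2.py
```

```text
t 11.35 p [0.6237 0.1741 0.2025] q [ 0.1   0.28  1.6  -0.    1.26 -1.22] F [ 0.3 -0.6 -0.7] w 1.002 0.0
ytool deg 75.6 tilt [-3.e-03 -3.e-04 -1.e+00]
shift mm [127.8 -58.8  62.9]
scene redb (array([0.63632364, 0.19150228]), np.int32(7), 45.68648371100426)
scene blueb (array([0.49398508, 0.15360375]), np.int32(55), 84.39750686450861)
scene cup (array([0.61952856, 0.16409213]), np.int32(114), 217.5506584381219)
0.96 [0.368 0.105 0.062]
0.88 [0.476 0.133 0.061]
0.83 [0.403 0.215 0.069]
0.63 [0.653 0.401 0.061]
0.79 [0.616 0.159 0.097]
top redb (array([0.60792686, 0.17993293]), np.int32(1), 67.53962972597219)
top blueb (array([0.48672229, 0.14793498]), np.int32(78), 107.9980815355666)
top cup (array([0.62107295, 0.15796479]), np.int32(119), 383.7251895314548)
0.78 [0.469 0.144 0.081]
0.71 [0.611 0.163 0.105]
0.55 [0.379 0.121 0.083]
0.4 [0.611 0.164 0.1  ]
0.32 [0.613 0.148 0.012]
```

View pics/c6.png

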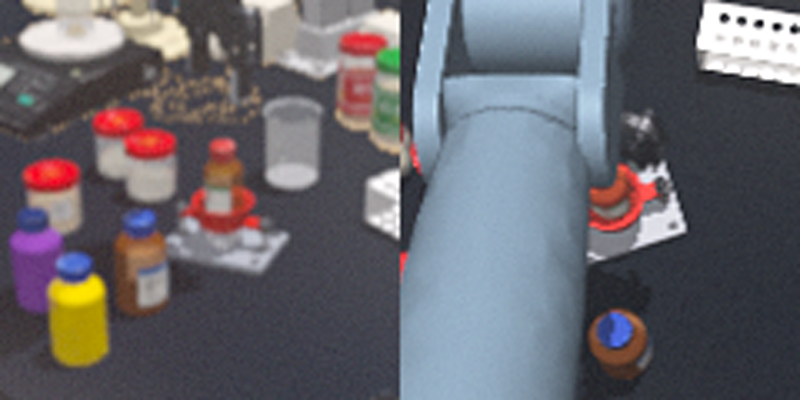

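The red bottle stands upright in the red cup (px 222,185), and nothing else has moved. Next, the amber blue-capped bottle.

send_rows --commands '[[[30,-14,0],0,0],[[65,-30,0],0,0],[[100,-47,0],0,0],[[128,-60,0],0,0],[[128,-60,0],0,0],[[128,-60,20],0,0],[[128,-60,45],0,0],[[128,-60,63],0,0],[[128,-60,63],0,0],[[128,-60,63],0,0]]'

```text
time_s: 12.65
position: [0.4863, 0.1481, 0.1417]
eef_rot: [0.126, 0.992, 0.0, 0.0]
contact_force: [0.7, -0.7, 0.4]
gripper_width: 1.001
grip_force: 0.0
```

```bash
python3 g.py .485 .148 .054
```

```text
t 12.65 p [0.4863 0.1481 0.1417] q [ 0.07  0.04  2.    0.    1.11 -1.25] F [ 0.7 -0.7  0.4] w 1.001 0.0
ytool deg 75.6 tilt [ 3.e-04  0.e+00 -1.e+00]
shift mm [ 1.3 -0.4 87.7]
```

send_rows --commands '[[[1,0,20],0,0],[[1,0,40],0,0],[[1,0,60],0,0],[[1,0,75],0,0],[[1,0,87],0,0],[[1,0,87],0,0],[[1,0,87],0,60],[[1,0,87],0,255],[[1,0,87],0,255],[[1,0,87],0,255]]' --force 70

```text
time_s: 13.65
position: [0.4862, 0.1484, 0.0559]
eef_rot: [0.126, 0.992, 0.0, 0.002]
contact_force: [0.2, 0.6, 5.1]
gripper_width: 0.6
grip_force: 73.6
```

send_rows --commands '[[[0,0,0],0,255],[[0,0,0],0,255],[[0,0,0],0,255],[[0,0,0],0,255],[[0,0,-10],0,255],[[0,0,-25],0,255],[[0,0,-45],0,255],[[0,0,-60],0,255],[[0,0,-60],0,255],[[0,0,-60],0,255]]'

```text
time_s: 14.65
position: [0.4843, 0.1483, 0.1141]
eef_rot: [0.126, 0.992, -0.0, -0.0]
contact_force: [0.1, -0.4, -1.7]
gripper_width: 0.605
grip_force: 73.1
```

```bash
python3 g.py .653 -.189 .185
```

```text
t 14.65 p [0.4843 0.1483 0.1141] q [ 0.07  0.08  2.01 -0.    1.05 -1.25] F [ 0.1 -0.4 -1.7] w 0.605 73.1098104006378
ytool deg 75.6 tilt [-3.e-04 -1.e-04 -1.e+00]
shift mm [-247.4 -284.6  -70.9]
```

send_rows --commands '[[[0,0,-20],0,255],[[-15,-17,-45],0.05,255],[[-35,-40,-60],0.15,255],[[-58,-67,-60],0.27,255],[[-81,-94,-60],0.4,255],[[-105,-121,-60],0.53,255],[[-129,-148,-60],0.66,255],[[-153,-176,-60],0.79,255],[[-176,-202,-60],0.92,255],[[-197,-226,-60],1.03,255]]'

```text
time_s: 15.65
position: [0.6188, -0.121, 0.1723]
eef_rot: [0.6, 0.8, -0.0, -0.002]
contact_force: [0.3, 0.5, -1.1]
gripper_width: 0.597
grip_force: 73.3
```

```bash
python3 g.py .653 -.189 .165
```

```text
t 15.65 p [ 0.6188 -0.121   0.1723] q [-0.37  0.28  1.66 -0.    1.2  -0.66] F [ 0.3  0.5 -1.1] w 0.597 73.25216908589937
ytool deg 16.2 tilt [-0.0029  0.0011 -1.    ]
shift mm [-74.9  13.8   7.1]
```

send_rows --commands '[[[-15,3,0],0,255],[[-35,6,0],0,255],[[-52,10,0],0.03,255],[[-66,12,0],0.05,255],[[-75,14,2],0.05,255],[[-75,14,5],0.05,255],[[-75,14,10],0.05,255],[[-75,14,15],0.05,255],[[-75,14,15],0.05,255],[[-75,14,15],0.05,255]]'

```text
time_s: 16.65
position: [0.6537, -0.187, 0.159]
eef_rot: [0.617, 0.787, -0.0, -0.0]
contact_force: [-0.7, 0.3, -0.8]
gripper_width: 0.605
grip_force: 73.3
```

```bash
python3 g.py .653 -.189 .12; python3 -c "
from h import *
a=snap('scene','s6')[130:250,320:460]; b=snap('top','t6')[110:230,320:460]
cv2.imwrite('pics/c7.png',cv2.resize(np.hstack([a,b])[:,:,::-1],(800,343),interpolation=cv2.INTER_CUBIC))
p=readout.get_state()['position']
for z in(-.055,.0,.05): print(proj('scene',[p[0],p[1],p[2]+z]))
print(proj('scene',[.653,-.189,.064]),proj('top',[.653,-.189,.064]))"
```

```text
t 16.65 p [ 0.6537 -0.187   0.159 ] q [-0.45  0.4   1.54  0.    1.21 -0.68] F [-0.7  0.3 -0.8] w 0.605 73.25247638393193
ytool deg 13.7 tilt [-6.e-04  3.e-04 -1.e+00]
shift mm [-1.8 -1.2 39. ]
[391.75933011 193.92023357]
[393.70933618 178.45174104]
[395.56318888 163.67844049]
[390.58563076 205.17480737] [395.68739943 168.5600871 ]
```

View pics/c7.png

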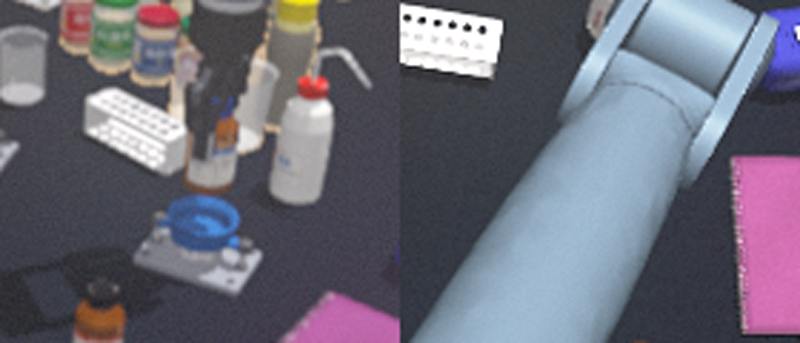

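Run:
```python
from h import *
im=cv2.imread('pics/s6.png'); h=cv2.cvtColor(im,cv2.COLOR_BGR2HSV)
for v in range(183,199): print(v,' '.join(f"{im[v,u,2]:3d}" for u in range(380,408)))
p=np.array([.6537,-.187,.159])
for dz in(-.05,-.03):
  for off in(0,-.004):
    c=p+[0.237*-off*-1*-1,.97*off,dz]; a=np.linspace(0,6.28,80); P=np.array([proj('scene',c+[.027*np.cos(t),.027*np.sin(t),0]) for t in a]); print(dz,off,P[:,0].min(),P[:,0].max(),P[:,1].mean())
```

```text
183 172 174 172 172 165 150 138  96  70  66  67  76 105 128 105  94 113 120 115 117 127 143 152 168 176 173 129 102
184 171 171 172 175 161 150 138  98  74  70  63  73 111 132 120 129 144 147 144 148 156 161 147 111 105 101  78  62
185 169 170 173 170 157 146 142 116  99  86  79  81 114 133 142 156 164 161 162 163 167 166 140  88  65  69  70  69
186 169 173 172 171 156 139 144 142 135 126 112 113 126 140 148 159 170 164 155 156 161 165 131  81  69  74  75  78
187 172 171 170 165 143 129 153 155 150 142 141 143 147 152 160 158 165 163 155 158 167 169 122  73  63  70  75  72
188 173 164 148 136 113 117 156 163 156 148 156 164 161 165 162 156 166 166 161 164 173 170 113  74  62  74  71  68
189 159 133 110  94  91 123 156 165 160 156 162 169 172 169 169 157 167 170 170 173 175 170 111  68  74  76  69  72
190 121  89  78  73  92 128 160 163 161 162 168 171 173 171 169 161 169 171 175 174 180 160 101  69  69  67  76  72
191  75  69  72  77  99 129 160 164 164 163 166 169 172 171 170 164 170 173 175 178 177 140  88  66  68  74  66  71
192  69  70  70  79  97 122 152 163 164 169 164 168 172 
[... 320 characters left out ...]
103 102 104 110 118 126 138 139 129 134 127 117 113 103  94  73  64  69  70  71  70  65
196  68  72  69  62  69  78  86  93 101 105 102 108 104 110 110 108 105 102 104  92  77  74  70  70  70  67  70  68
197  77  72  73  71  69  70  73  79  86  95  97 106 104 101 101  99  93  90  87  79  73  72  69  67  70  71  73  63
198  75  71  72  69  70  67  72  71  74  80  88  94  92  88  83  84  85  76  69  67  69  72  71  65  62  70  65  64
-0.05 0 382.95616046855605 400.5590460295451 192.71806865146806
-0.05 -0.004 384.1484901658976 401.7845396700959 193.07178740729688
-0.03 0 383.57231512442263 401.3434415470788 187.16252247062556
-0.03 -0.004 384.77675172933795 402.5816760611826 187.51096269240816
```

The bottle is upright and centred over the blue cup to within about 1 mm (bottle centre at scene column 392.5, cup about 391). I go down.

send_rows --commands '[[[0,-1,8],0,255],[[0,-1,18],0,255],[[0,-1,28],0,255],[[0,-1,36],0,255],[[0,-1,40],0,255],[[0,-1,43],0,255],[[0,-1,46],0,255],[[0,-1,48],0,255],[[0,-1,48],0,255],[[0,-1,48],0,255]]'

```text
time_s: 17.75
position: [0.6531, -0.1879, 0.1116]
eef_rot: [0.618, 0.786, 0.0, 0.0]
contact_force: [-0.5, 0.4, -1.1]
gripper_width: 0.604
grip_force: 73.3
```

```bash
python3 g.py .653 -.1866 .0995
```

```text
t 17.75 p [ 0.6531 -0.1879  0.1116] q [-0.45  0.45  1.56  0.    1.13 -0.69] F [-0.5  0.4 -1.1] w 0.604 73.26175409602001
ytool deg 13.7 tilt [ 4.e-04 -2.e-04 -1.e+00]
shift mm [ 1.3  0.2 12.1]
```

send_rows --commands '[[[0.5,0,2],0,255],[[0.5,0,4],0,255],[[0.5,0,6],0,255],[[0.5,0,8],0,255],[[0.5,0,10],0,255],[[0.5,0,10],0,255],[[0.5,0,10],0,255],[[0.5,0,10],0,255],[[0.5,0,10],0,255],[[0.5,0,10],0,255]]'

```text
time_s: 18.75
position: [0.6529, -0.1873, 0.1014]
eef_rot: [0.618, 0.786, -0.0, 0.0]
contact_force: [0.6, 0.2, -1.1]
gripper_width: 0.608
grip_force: 73.3
```

```bash
python3 g.py .653 -.1866 .0995
```

```text
t 18.75 p [ 0.6529 -0.1873  0.1014] q [-0.45  0.47  1.56 -0.    1.11 -0.68] F [ 0.6  0.2 -1.1] w 0.608 73.26330650481395
ytool deg 13.7 tilt [ 1.e-04 -1.e-04 -1.e+00]
shift mm [0.7 0.3 1.9]
```

send_rows --commands '[[[0,0,1],0,255],[[0,0,2],0,255],[[0,0,3],0,255],[[0,0,4],0,255],[[0,0,6],0,255],[[0,0,8],0,255],[[0,0,10],0,255],[[0,0,12],0,255],[[0,0,12],0,255],[[0,0,12],0,255]]'

```text
time_s: 19.75
position: [0.6531, -0.1875, 0.09]
eef_rot: [0.618, 0.786, 0.0, 0.0]
contact_force: [-2.4, 1.9, 7.5]
gripper_width: 0.599
grip_force: 74.0
```

```bash
python3 g.py .653 -.1866 .0795
```

```text
t 19.75 p [ 0.6531 -0.1875  0.09  ] q [-0.45  0.48  1.56 -0.    1.1  -0.68] F [-2.4  1.9  7.5] w 0.599 73.95289111474995
ytool deg 13.7 tilt [ 4.e-04 -3.e-04 -1.e+00]
shift mm [ 0.9  0.1 10.5]
```

send_rows --commands '[[[0.5,-0.5,2],0,255],[[0.5,-0.5,4],0,255],[[0.5,-0.5,6],0,255],[[0.5,-0.5,7],0,255],[[0.5,-0.5,8],0,255],[[0.5,-0.5,9],0,255],[[0.5,-0.5,10],0,255],[[0.5,-0.5,10],0,255],[[0.5,-0.5,10],0,255],[[0.5,-0.5,10],0,255]]'

```text
time_s: 20.75
position: [0.6531, -0.1875, 0.0811]
eef_rot: [0.618, 0.786, 0.0, 0.001]
contact_force: [-4.8, 1.3, 10.7]
gripper_width: 0.607
grip_force: 74.3
```

```bash
python3 g.py .653 -.1866 .0795
```

```text
t 20.75 p [ 0.6531 -0.1875  0.0811] q [-0.45  0.49  1.57 -0.    1.08 -0.68] F [-4.8  1.3 10.7] w 0.607 74.31662988325115
ytool deg 13.7 tilt [ 0.0016 -0.0011 -1.    ]
shift mm [0.8 0.1 1.6]
```

send_rows --commands '[[[0,-1,0],0,255],[[0,-1,0.5],0,255],[[0,-1,1],0,255],[[0,-1,1.5],0,255],[[0,-1,2],0,255],[[0,-1,2],0,255],[[0,-1,2.5],0,255],[[0,-1,2.5],0,255],[[0,-1,2.5],0,255],[[0,-1,2.5],0,255]]'

```text
time_s: 21.75
position: [0.653, -0.1876, 0.0799]
eef_rot: [0.618, 0.786, 0.001, 0.002]
contact_force: [-4.2, 3.1, 14.3]
gripper_width: 0.605
grip_force: 75.1
```

```bash
python3 g.py .653 -.1866 .0795
```

```text
t 21.75 p [ 0.653  -0.1876  0.0799] q [-0.45  0.49  1.57  0.    1.08 -0.69] F [-4.2  3.1 14.3] w 0.605 75.05969399353489
ytool deg 13.7 tilt [ 0.0036 -0.0011 -1.    ]
shift mm [0.9 0.3 0.4]
```

send_rows --commands '[[[0,0,0.5],0,255],[[0,0,1],0,255],[[0,0,1.5],0,255],[[0,0,2],0,255],[[0,0,2],0,255],[[0,0,2],0,255],[[0,0,2],0,255],[[0,0,2],0,255],[[0,0,2],0,255],[[0,0,2],0,255]]'

```text
time_s: 22.75
position: [0.6531, -0.1876, 0.0798]
eef_rot: [0.618, 0.786, 0.0, 0.002]
contact_force: [-8.4, 4.0, 24.4]
gripper_width: 0.607
grip_force: 75.9
```

```bash
python3 g.py .653 -.1866 .0795
```

```text
t 22.75 p [ 0.6531 -0.1876  0.0798] q [-0.45  0.49  1.57  0.    1.08 -0.69] F [-8.4  4.  24.4] w 0.607 75.94772573327646
ytool deg 13.7 tilt [ 0.003  -0.0012 -1.    ]
shift mm [1.  0.1 0.3]
```

The force rose from 14 to 24 N with no further travel, so the ring is on its stop. I take one last look.

```bash
python3 -c "
from h import *
a=snap('scene','s9')[130:280,230:470]
cv2.imwrite('pics/c9.png',cv2.resize(a[:,:,::-1],(800,500),interpolation=cv2.INTER_CUBIC))"; python3 g.py
```

```text
t 22.8 p [ 0.6531 -0.1876  0.0798] q [-0.45  0.49  1.57  0.    1.08 -0.69] F [-9.3  3.7 25.1] w 0.607 75.94798240286764
ytool deg 13.7 tilt [ 0.003  -0.0012 -1.    ]
```

View pics/c9.png

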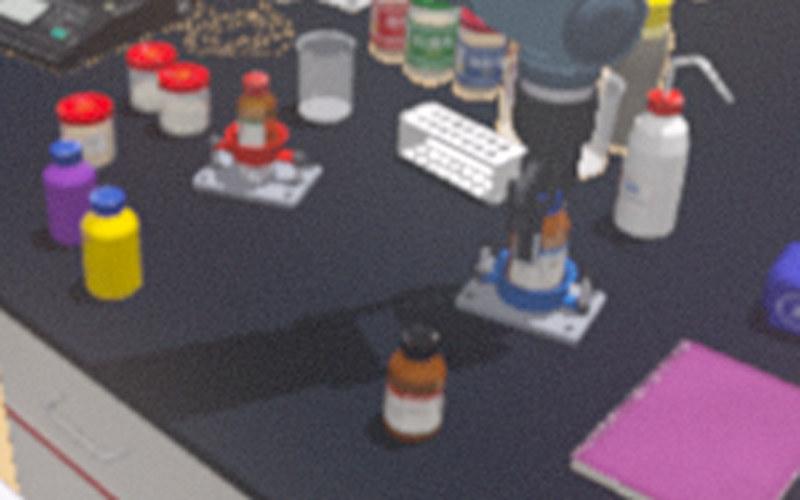

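The red bottle stands in its cup (px 257,110). The blue bottle is upright in its lowered cup, near the foot (px 540,270), and the bystanders are unmoved. I hand the job in while holding.

```bash
python3 -c "
from bench import finish_job; print(finish_job())"
```

```text
the job is handed in; nothing more can be done
None
```

The job is handed in: the red-capped bottle stands released in the red cradle, and the blue-capped bottle is held upright in the blue cradle with its ring against the stop (about 25 N), ready for its clip.

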